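# Put the bench ware back on its own drip trays

### The job

The four things on the grey drip trays have been put back on the wrong trays: sort them out, so that the capped amber bottle stands on the large round tray, the blue cup on the small round tray, the clear square jar on the square tray and the small white carton on the oblong tray. Use the empty black rubber mat to park a thing while its tray is still taken. Set each one down gently, upright and centred on its tray, without dropping or tipping over any of them.

Things in the scene. Friction and masses are not known exactly. Their poses are not given: they have to be found in the camera images.
- bottle: amber glass reagent bottle with a black screw cap, upright, 75 mm diameter, 184 mm tall, about 0.35 kg; its round cap, 34 mm across, spans heights 158 to 184 mm, above sloping shoulders: hold it there, from above. Origin: centre of its underside; z up along it.
- cup: blue translucent plastic cup, open at the top and empty, 76 mm tall, outer diameter about 69 mm at the rim tapering to 50 mm at the foot, about 0.04 kg; can be held from above across the outside of the rim. Origin: centre of its underside; z up along it.
- jar: clear square staining jar, open at the top, 98 mm tall, body 52 x 52 mm with a flange of 60 x 60 mm at the rim, about 0.11 kg; its flat sides face its own x and y, hold it across two of them. Origin: centre of its underside; z up along it.
- carton: small white reagent carton standing upright, 28 mm along its x, 36 mm along its y, 88 mm tall, about 0.05 kg. Origin: centre of its underside; z up along it.
- tray_round_large: the large round tray, 120 mm across, where the bottle belongs: fixed grey plastic tray with a flat floor 4 mm thick inside a rim 3 mm wide whose top is 8 mm above the worktop. Origin: centre of its underside, on the worktop, so the floor is at +4 mm in z.
- tray_round_small: the small round tray, 92 mm across, where the cup belongs: fixed grey plastic tray with a flat floor 4 mm thick inside a rim 3 mm wide whose top is 8 mm above the worktop. Origin: centre of its underside, on the worktop, so the floor is at +4 mm in z.
- tray_square: the square tray, 96 x 96 mm, where the jar belongs: fixed grey plastic tray with a flat floor 4 mm thick inside a rim 3 mm wide whose top is 8 mm above the worktop. Origin: centre of its underside, on the worktop, so the floor is at +4 mm in z.
- tray_oblong: the oblong tray, 88 mm along its x and 130 mm along its y, where the carton belongs (the carton may stand in it at any turn): fixed grey plastic tray with a flat floor 4 mm thick inside a rim 3 mm wide whose top is 8 mm above the worktop. Origin: centre of its underside, on the worktop, so the floor is at +4 mm in z.
- parking_mat: flat black rubber mat without rim, 105 x 105 mm, 4 mm thick, fixed, empty at the start: the free spot. Origin: centre of its underside, on the worktop. Mat and trays lie 0.17 m or more apart, centre to centre; at each start one thing stands on each tray, always a wrong one. Between them lie only things under 20 mm high; taller equipment stands behind and to the right.
Not all that is in view belongs to the job. Leave any yellow look-alike of the jar alone.

How it is judged (in metres and radians):
At the end, for the whole second after the job is handed in: The bottle stands on the large round tray, the cup on the small round tray, the jar on the square tray and the carton on the oblong tray, each upright (within 0.08 rad) on the tray's floor, its centre within 13 mm of the tray's centre, at rest and released (horizontal distance between bottle and tray_round_large below 0.013 m and angle between each of bottle, cup, jar, carton's own z axis and vertical below 0.08 rad and z of bottle in the frame of tray_round_large between 0.001 and 0.008 m and linear speed of each of bottle, cup, jar, carton below 0.02 m/s and horizontal distance between cup and tray_round_small below 0.013 m and z of cup in the frame of tray_round_small between 0.001 and 0.008 m and horizontal distance between jar and tray_square below 0.013 m and z of jar in the frame of tray_square between 0.001 and 0.008 m and horizontal distance between carton and tray_oblong below 0.013 m and z of carton in the frame of tray_oblong between 0.001 and 0.008 m); the robot touches nothing.
It fails at once if the bottle, cup, jar or carton is tipped over (angle between any of bottle, cup, jar, carton's own z axis and vertical above 0.6 rad).
It fails at once if one of them is dropped or thrown (moves faster than 0.7 m/s out of the fingers) ((linear speed of bottle above 0.7 m/s and contact force between the fingers and bottle below 0.05 N) or (linear speed of cup above 0.7 m/s and contact force between the fingers and cup below 0.05 N) or (linear speed of jar above 0.7 m/s and contact force between the fingers and jar below 0.05 N) or (linear speed of carton above 0.7 m/s and contact force between the fingers and carton below 0.05 N)).
It also fails if it takes over 141 s, if anything falls off the work surface, if the arm or the gripper's body presses on something with over 40 N, if the wrist force passes 120 N, or if a joint passes its speed limit or range.

### The arm

A 6-joint arm with a two-finger parallel gripper is mounted at the origin on a cart in front of the work surface, level with it; the furniture and walls round the work are solid. World frame = base frame: x ahead of the robot, y to its left, z up, the work surface at z = 0. Lengths are in mm, angles in rad, forces in N, time in s.
With the tool pointing down it reaches from about 275 to 1000 mm from the base axis. Payload 8.4 kg.
Tool frame: the origin (TCP) lies between the finger pads; the fingertips stand 17 mm ahead of it and the grasp point (between the pads) lies 2 mm behind it (r.tcp_to_tips is the distance from the TCP to the fingertips, in mm); z points along the fingers, y is the line along which they close (so a half turn about z gives the same grasp; the last joint's range is limited). The gripper opens to 85 mm and grips with 20 to 120 N. Pads are 22 mm wide; open, the fingers measure 114 mm over their backs; the gripper's body (76 mm by 85 mm) begins 54 mm behind the grasp point. The pads swing forward as they close: fully open they stand 13 mm farther back than shut.
Start: joints at [-1.335, 0.353, 1.633, -0, 1.155, -0.002], TCP at [147.226, -607.414, 215.981] pointing down, gripper open.
Joint ranges: [-2.63, 2.63], [-0.92, 2.1], [0.06, 2.66], [-1.3, 4.44], [0, 2.69], [-3.02, 3.02]. Speed limits (rad/s): [2.22, 2.22, 2.79, 3.14, 3.14, 3.14].

### API

Orientations are given as [roll, pitch, yaw] about the fixed x, y, z axes, in that order (R = Rz(yaw) Ry(pitch) Rx(roll)).
In Python, from rig import r gives the robot as it stands. The module is installed in compiled form; this text tells all that it offers.
- The arm moves only by the tool apply_moves, never from a script. Its argument "series" is text: rows parted by semicolons, each of 7 numbers parted by spaces: the shift along the tool's x, y, z in cm, then the turn, a rotation vector about the tool's x, y, z in rad, then the gripper's target within -1 to 1 (shut at 1, half-way at 0, fully open at -1). In form: tx ty tz rx ry rz fingers; .... A call has exactly 10 rows; each row shifts and turns the commanded pose from where the row before left it, along the tool's axes as they then stand; what a row does not reach is not made up. A row lasts 1/12 s, in which the tool goes at most 41.7 mm and 7.16 degrees, less where a joint would pass 70% of its speed; a pose out of reach is approached as far as the arm can. A call with a gripper value outside its range is refused whole. The fingers move at their own pace and stop on an object; "squeeze" is the grip in N (left out, the last holds). Time passes only in rows, so rows that do not move let the fingers close, or fill a call up. It gives the time, the measured TCP pose, the force and the opening at its end, in the units of the state.
- r.sense(): the state, without advancing time (a new reading comes with each control period).
- r.grab_frame(name): name is "scene" or "top"; returns the picture (384x512x3 uint8, blue, green, red); there is no depth.
- r.camera_info(name): a dict with "K" (3x3 intrinsics, pixels), "distortion" ([k1, k2, p1, p2, k3] as OpenCV has them; the pictures are not rectified), "extrinsics" (4x4, takes a point from camera to world coordinates). Camera axes: x right, y down, z forward; pixel columns grow to the right and rows downward; lengths in mm; the calibration is good to about 2 mm. A picture is of the moment at which its call begins. camera_info takes no time and is no camera call.
- r.sign_off(): hands the job in, once; it reports no verdict.
The state is a dict: "clock": time; "qpos": joint angles; "qvel": joint speeds; "joint_efforts": joint torques, N m; "eef_pos": TCP position; "tcp_rot": TCP orientation; "contact_force": force on the tool from outside, world axes, zero at the start; "wrist_torque": the same for the moment, N m; "opening": opening from 0.0 (shut) to 1.0 (fully open).
Only numpy, scipy, OpenCV 4.12 (cv2) and the standard library are available. Lean on these libraries where they do the work, as an engineer would, in place of code of your own. Each camera call takes 0.05 s, during which the arm holds its last target. There are 200 camera calls.

## Working session

There is one attempt and no reset: what is moved stays moved. The work goes in short steps, Python scripts to look and compute and a tool call to move; the robot and the scene stay as the last step left them, time stands still between calls to the robot, and variables do not carry over. Pictures are saved under pics/ and viewed, on a budget of 14 in all, crops included, one or two more only if the job needs it, and the job is handed in when it is done.

Besides the shell and the picture viewer there is one more tool, called after ">>>" in YAML: its name, and indented under it one key for each argument. apply_moves: Moves the arm, as the interface text tells. Its arguments: {"type":"object","properties":{"series":{"type":"string"},"squeeze":{"type":"number"}},"required":["series"]}

```bash
mkdir -p pics
python3 - <<'E'
from rig import r
import cv2,numpy as np
for n in("scene","top"):
    im=r.grab_frame(n); cv2.imwrite(f"pics/{n}0.png",im)
    c=r.camera_info(n); print(n,np.round(c["K"],1).tolist(),np.round(c["distortion"],4),np.round(c["extrinsics"],3).tolist())
print(r.sense(), r.tcp_to_tips)
E
```

```text
scene [[363.4, 0.0, 249.6], [0.0, 363.4, 190.6], [0.0, 0.0, 1.0]] [-0.09  0.    0.    0.    0.  ] [[-0.807, -0.326, 0.492, 8.82], [-0.59, 0.445, -0.674, 878.671], [0.001, -0.834, -0.551, 647.445], [0.0, 0.0, 0.0, 1.0]]
top [[386.8, 0.0, 259.8], [0.0, 386.8, 187.9], [0.0, 0.0, 1.0]] [-0.1349  0.      0.      0.      0.    ] [[-0.023, -0.991, 0.133, 390.538], [-1.0, 0.023, -0.002, 125.335], [-0.001, -0.133, -0.991, 939.334], [0.0, 0.0, 0.0, 1.0]]
{'clock': 0.1, 'qpos': array([-1.33534397e+00,  3.53606135e-01,  1.63408629e+00,  1.05621160e-05,
        1.15521490e+00, -2.41097123e-03]), 'qvel': array([-0.00122722, -0.00178242, -0.0030664 , -0.00088595, -0.00232639,
       -0.00061018]), 'joint_efforts': array([-6.20544815e-04, -6.06356192e+01, -3.42821038e+01,  2.79098037e-05,
        3.92645539e-03,  1.09309187e-05]), 'eef_pos': array([ 147.15366961, -606.94585168,  215.30840956]), 'tcp_rot': array([-3.14027802e+00, -1.28270617e-05,  2.37859051e-01]), 'contact_force': array([ 0.16728602, -0.11590245, -0.42260351]), 'wrist_torque': array([ 0.00955936, -0.00285777,  0.01331317]), 'opening': 1.0011637357318253} 17.0
```

View pics/top0.png

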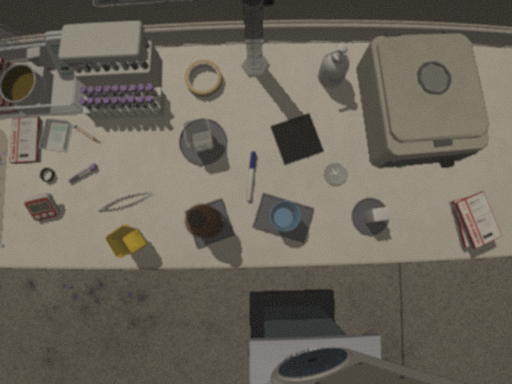

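View pics/scene0.png

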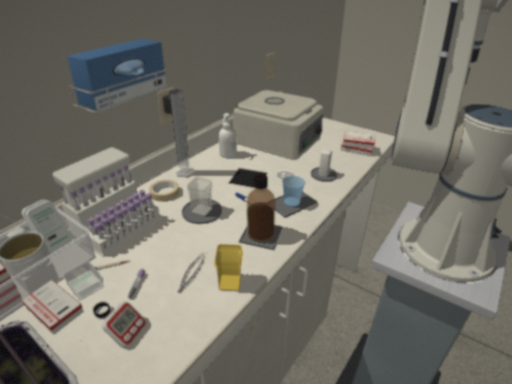

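The top view shows the large round tray with the jar at (203,142), the square tray with the bottle at (210,222), the oblong tray with the cup at (284,217), the small round tray with the carton at (370,217), and the empty mat at (297,138). The scene view confirms the same layout. The yellow jar at (125,240) is the decoy.

```bash
cat > h.py <<'E'
from rig import r
import cv2,numpy as np
C={n:r.camera_info(n) for n in("scene","top")}
for c in C.values(): c["K"]=np.array(c["K"],float);c["distortion"]=np.array(c["distortion"],float);c["extrinsics"]=np.array(c["extrinsics"],float)
def ray(n,px,z):
    c=C[n];E=c["extrinsics"]
    p=cv2.undistortPoints(np.array(px,float).reshape(-1,1,2),c["K"],c["distortion"])[:,0]
    d=np.c_[p,np.ones(len(p))]@E[:3,:3].T
    return (E[:3,3]+d*((z-E[2,3])/d[:,2])[:,None])[:,:2]
def proj(n,P):
    c=C[n];M=np.linalg.inv(c["extrinsics"])
    return cv2.projectPoints(np.array(P,float).reshape(-1,1,3),cv2.Rodrigues(M[:3,:3])[0],M[:3,3],c["K"],c["distortion"])[0][:,0]
def crop(n,x0,y0,x1,y1,f,out,im=None,gain=1.5):
    im=r.grab_frame(n) if im is None else im
    c=cv2.resize(im[y0:y1,x0:x1],None,fx=f,fy=f,interpolation=cv2.INTER_CUBIC)
    cv2.imwrite(out,cv2.convertScaleAbs(c,alpha=gain))
E
python3 - <<'E'
from h import *
im=cv2.imread("pics/top0.png")
crop("top",165,100,405,265,3.3,"pics/c1.png",im,2.2)
im=cv2.imread("pics/scene0.png")
crop("scene",170,130,350,255,4.4,"pics/c2.png",im,1.5)
E
```

```text
(no output)
```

View pics/c1.png

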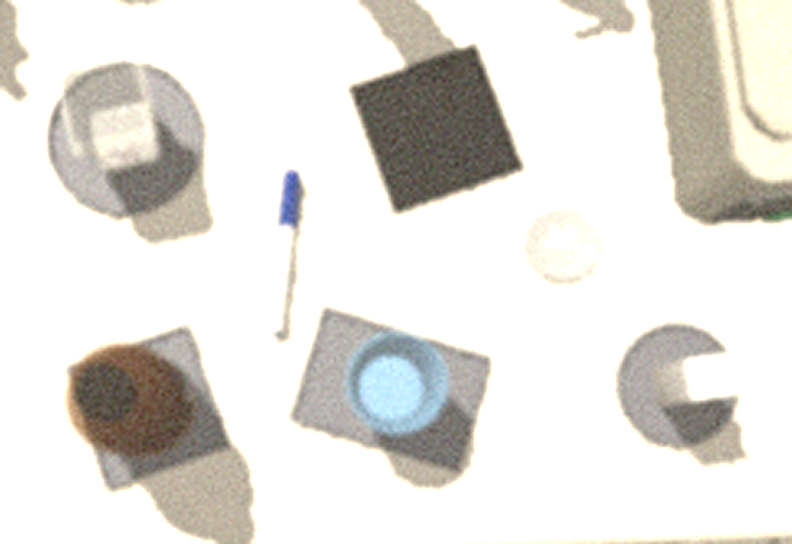

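View pics/c2.png

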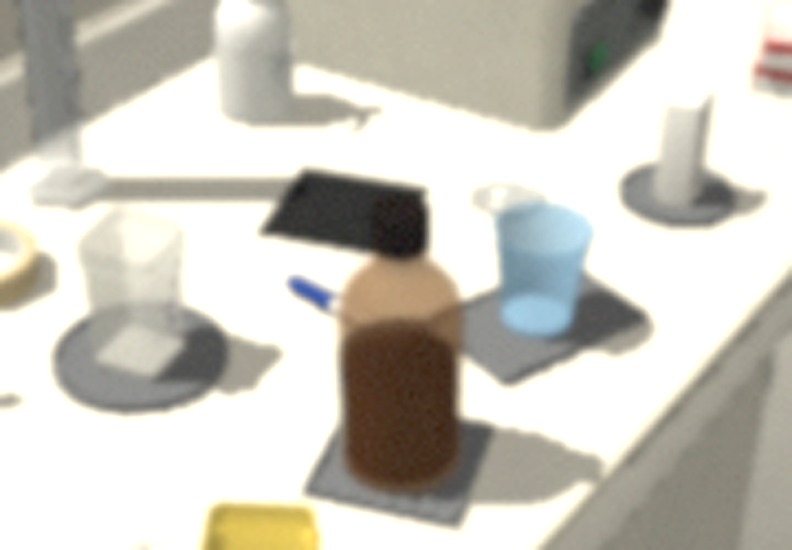

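The crops show all four trays, the mat, the cap at crop (105,391), the cup rim at (397,383), and the jar and carton with poor contrast. I'll turn the readings into positions and look at the jar and carton with better contrast.

```bash
cat > m.py <<'E'
from h import *
u=lambda P,x0=165,y0=100,f=3.3:(np.array(P,float).reshape(-1,2)+.5)/f-.5+[x0,y0]
T={}
def quad(nm,P,z):
    W=ray("top",u(P),z);c=W.mean(0);e=np.diff(np.r_[W,W[:1]],axis=0)
    print(nm,c.round(1),"sides",np.linalg.norm(e,axis=1).round(),"ang",np.degrees(np.arctan2(e[:,1],e[:,0])).round(1))
quad("square",[(68,368),(188,327),(228,448),(110,489)],8)
quad("oblong",[(326,309),(490,357),(461,471),(292,418)],8)
quad("mat",[(351,89),(474,46),(522,168),(397,212)],4)
for nm,p,z in[("large",(126.5,139.5),8),("small",(679,385),8),("cap",(105,391),184),("cuprim",(397,383),76),("cupfoot",(391,388),4+2)]:
    print(nm,ray("top",u(p),z).round(1))
E
python3 m.py
python3 - <<'E'
from h import *
ims=[r.grab_frame("top") for _ in range(4)]
im=np.mean(ims,0)
def tile(x0,y0,x1,y1,f):
    c=cv2.resize(im[y0:y1,x0:x1],None,fx=f,fy=f,interpolation=cv2.INTER_CUBIC)
    return np.clip((c-20)*1.4,0,255)
cv2.imwrite("pics/c3.png",np.hstack([tile(175,110,235,170,6.6),tile(345,187,405,247,6.6)]))
E
```

```text
square [432.3 246.4] sides [93. 93. 91. 94.] ang [ -72.3 -162.5  108.    19. ]
oblong [442.4  68.1] sides [125.  86. 129.  84.] ang [-107.8  163.6   71.2  -18.6]
mat [637.9  28.5] sides [100. 102. 100. 101.] ang [ -71.2 -161.6  108.4   18.3]
large [[633.6 261.8]]
small [[ 439.3 -144. ]]
cap [[434.8 249.3]]
cuprim [[442.2  68.9]]
cupfoot [[442.9  68.9]][ WARN:0@6.811] global loadsave.cpp:1063 imwrite_ Unsupported depth image for selected encoder is fallbacked to CV_8U.
```

View pics/c3.png

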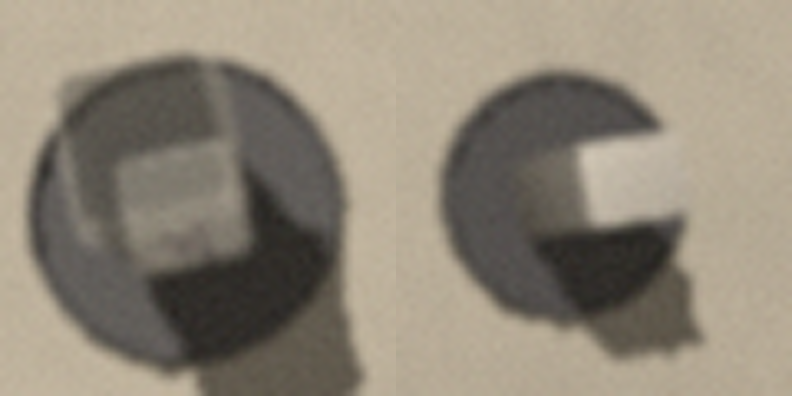

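The left tile shows the jar with its foot quad centred near (190,203) and its flange centred near (152,153). The right tile shows the carton's top face centred near (632,180).

```bash
cat > m2.py <<'E'
from m import *
def q(nm,P,z,o):
    W=ray("top",u(P,*o,6.6),z);e=np.diff(np.r_[W,W[:1]],axis=0)
    print(nm,W.mean(0).round(1),np.linalg.norm(e,axis=1).round(),np.degrees(np.arctan2(e[:,1],e[:,0])).round(1))
q("jarfoot",[(117,158),(238,136),(255,245),(148,273)],5,(175,110))
q("flange",[(62,83),(215,62),(246,222),(90,245)],102,(175,110))
q("carton",[(578-396,148),(675-396,130),(685-396,215),(590-396,229)],92,(345,187))
q("cartonfoot-left edge",[(517-396,158),(537-396,240)],4,(345,187))
E
python3 m2.py | tail -4
```

```text
jarfoot [638.5 261.6] [47. 43. 42. 47.] [ -81.  -171.5  103.5   14.9]
flange [630.8 259.9] [53. 58. 53. 58.] [ -83.7 -169.4   97.    10.1]
carton [ 439.6 -142.6] [34. 29. 33. 27.] [ -81.4 -176.6   96.4    5.4]
cartonfoot-left edge [ 439.  -130.2] [31. 31.] [-169.   11.]
```

>>> apply_moves:
  series: "0 0 -3 0 0 0.08 -1;2.2 -2.79 0 0 0 0 -1;2.2 -2.79 0 0 0 0 -1;2.2 -2.79 0 0 0 0 -1;2.2 -2.79 0 0 0 0 -1;2.2 -2.79 0 0 0 0 -1;2.2 -2.79 0 0 0 0 -1;2.2 -2.79 0 0 0 0 -1;2.2 -2.79 0 0 0 0 -1;2.2 -2.79 0 0 0 0 -1"
  squeeze: 30

```text
clock: 1.13
eef_pos: [303.8, -326.8, 246.1]
tcp_rot: [3.141, -0.0, 0.157]
contact_force: [-0.2, 0.7, -0.1]
opening: 1.001
```

>>> apply_moves:
  series: "2.2 -2.79 0 0 0 0 -1;2.2 -2.79 0 0 0 0 -1;2.2 -2.79 0 0 0 0 -1;2.2 -2.79 0 0 0 0 -1;2.2 -2.79 0 0 0 0 -1;2.2 -2.79 0 0 0 0 -1;2.2 -2.79 0 0 0 0 -1;2.2 -2.79 0 0 0 0 -1;2.2 -2.79 0 0 0 0 -1;2.2 -2.79 0 0 0 0 -1"

```text
clock: 1.97
eef_pos: [477.3, -16.4, 246.2]
tcp_rot: [3.141, -0.001, 0.158]
contact_force: [1.0, 0.0, 0.8]
opening: 1.0
```

>>> apply_moves:
  series: "2.2 -2.79 0 0 0 0 -1;2.2 -2.79 0 0 0 0 -1;2.2 -2.79 0 0 0 0 -1;2.2 -2.79 0 0 0 0 -1;2.2 -2.79 0 0 0 0 -1;2.2 -2.79 0 0 0 0 -1;2.2 -2.79 0 0 0 0 -1;2.2 -2.79 0 0 0 0 -1;2.2 -2.79 0 0 0 0 -1;0 0 0 0 0 0 -1"

```text
clock: 2.8
eef_pos: [634.9, 266.2, 245.3]
tcp_rot: [-3.14, -0.002, 0.16]
contact_force: [-1.1, -0.4, -0.0]
opening: 0.999
```

```bash
cat >> h.py <<'E'
def go(*t):
    s=r.sense();y=s["tcp_rot"][2];d=np.array(t)-s["eef_pos"];c,n=np.cos(y),np.sin(y)
    print("pos",s["eef_pos"].round(1),"yaw",round(y,3),"clk",round(s["clock"],1),"F",s["contact_force"].round(1),"open",round(s["opening"],3),"| tool cm:",np.round(np.array([c*d[0]+n*d[1],n*d[0]-c*d[1],-d[2]])/10,2))
E
python3 - <<'E'
from h import *
go(634,261,62)
crop("scene",130,100,300,230,4.6,"pics/c4.png",None,1.3)
E
```

```text
pos [634.9 266.2 245.3] yaw 0.16 clk 2.8 F [-1.1 -0.4 -0. ] open 0.999 | tool cm: [-0.18  0.5  18.33]
```

View pics/c4.png

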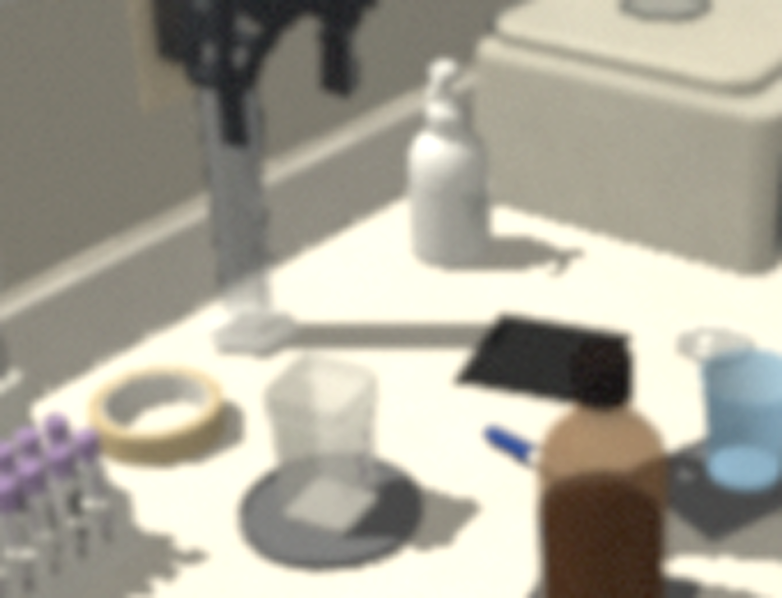

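The scene view shows the open gripper above the jar. The jar's flange is centred near (322,385) and its foot near (331,503), which I'll check against the top-view estimate.

Run:
```python
from h import *
u=lambda P:(np.array(P,float)+.5)/4.6-.5+[130,100]
for n,p,z in[("flange",(322,385),102),("foot",(331,503),6),("tray",(332,511),8),("cap",(602,373),175)]:print(n,ray("scene",u(p),z).round(1))
go(634,261,62)
```

```text
flange [[630.9 265.5]]
foot [[638.1 259.8]]
tray [[629.7 267.8]]
cap [[434.9 250.2]]
pos [633.6 263.7 245.1] yaw 0.16 clk 2.9 F [-0.4 -0.6 -1.7] open 1.001 | tool cm: [-0.    0.27 18.31]
```

>>> apply_moves:
  series: "0 0.2 2 0 0 0 -1;0 0 3 0 0 0 -1;0 0 3 0 0 0 -1;0 0 3 0 0 0 -1;0 0 2.3 0 0 0 -1;0 0 2 0 0 0 -1;0 0 1.5 0 0 0 -1;0 0 1 0 0 0 -1;0 0 0.5 0 0 0 -1;0 0 0 0 0 0 -1"

```text
clock: 3.68
eef_pos: [632.5, 258.2, 62.2]
tcp_rot: [3.141, 0.002, 0.157]
contact_force: [0.2, 0.7, -0.2]
opening: 0.999
```

>>> apply_moves:
  series: "0 0 0 0 0 0 0;0 0 0 0 0 0 0.4;0 0 0 0 0 0 0.6;0 0 0 0 0 0 1;0 0 0 0 0 0 1;0 0 0 0 0 0 1;0 0 0 0 0 0 1;0 0 0 0 0 0 1;0 0 0 0 0 0 1;0 0 0 0 0 0 1"

```text
clock: 4.52
eef_pos: [634.0, 259.4, 64.5]
tcp_rot: [-3.141, -0.002, 0.158]
contact_force: [-0.9, -0.0, 5.6]
opening: 0.611
```

>>> apply_moves:
  series: "0 0 -0.3 0 0 0 1;0 0 -0.7 0 0 0 1;0 0 -1 0 0 0 1;0 0 -1.5 0 0 0 1;0 0 -1.5 0 0 0 1;0 0 -1 0 0 0 1;-0.1 0.7 0 0 0 0 1;-0.2 1.4 0 0 0 0 1;-0.3 2 0 0 0 0 1;-0.3 2.3 0 0 0 0 1"

```text
clock: 5.35
eef_pos: [633.3, 192.9, 121.9]
tcp_rot: [3.141, 0.002, 0.159]
contact_force: [0.6, 0.0, -0.7]
opening: 0.607
```

>>> apply_moves:
  series: "-0.35 2.5 0 0 0 0 1;-0.35 2.5 0 0 0 0 1;-0.35 2.5 0 0 0 0 1;-0.35 2.5 0 0 0 0 1;-0.3 2.3 0 0 0 0 1;-0.3 2 0 0 0 0 1;-0.2 1.4 0 0 0 0 1;-0.1 0.7 0 0 0 0 1;0 0 0 0 0 0 1;0 0 0 0 0 0 1"

```text
clock: 6.18
eef_pos: [637.1, 28.7, 122.7]
tcp_rot: [-3.141, 0.0, 0.157]
contact_force: [0.1, 0.3, -1.2]
opening: 0.604
```

Run:
```python
from h import *
for _ in range(4): r.grab_frame("scene"); go(638,28.5,63)
crop("scene",150,90,320,220,4.6,"pics/c5.png",None,1.3)
```

```text
pos [637.2  29.3 122.8] yaw 0.158 clk 6.2 F [0.1 1.3 0.2] open 0.61 | tool cm: [0.07 0.09 5.98]
pos [637.3  29.6 122.8] yaw 0.158 clk 6.3 F [-0.  -0.7 -1.4] open 0.609 | tool cm: [0.05 0.12 5.98]
pos [637.3  29.7 122.9] yaw 0.159 clk 6.3 F [-0.5 -0.6 -0.8] open 0.608 | tool cm: [0.05 0.13 5.99]
pos [637.3  29.7 122.9] yaw 0.159 clk 6.4 F [ 0.2  0.5 -0.8] open 0.608 | tool cm: [0.05 0.13 5.99]
```

View pics/c5.png

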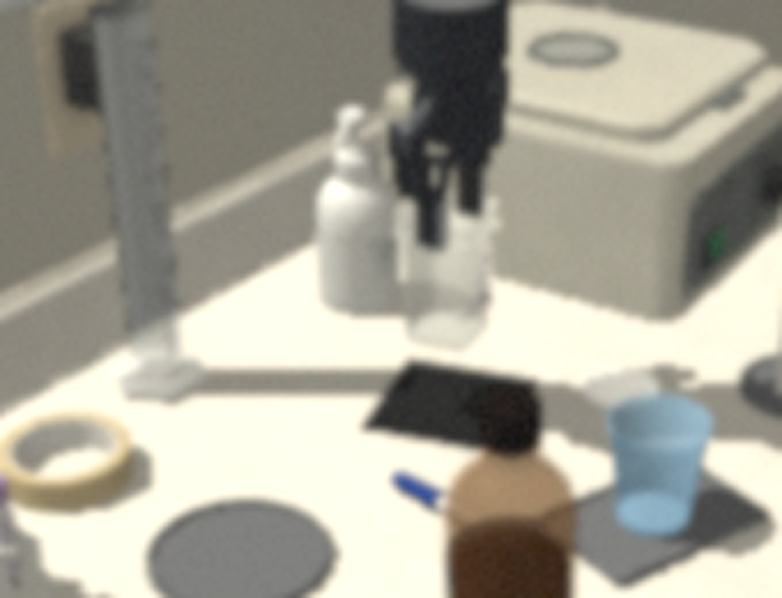

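The jar hangs upright in the fingers above the mat, and the large tray is clear. I'll lower it.

>>> apply_moves:
  series: "0 0.1 1 0 0 0 1;0 0 1.5 0 0 0 1;0 0 1.2 0 0 0 1;0 0 0.8 0 0 0 1;0 0 0.6 0 0 0 1;0 0 0.4 0 0 0 1;0 0 0.3 0 0 0 1;0 0 0.15 0 0 0 1;0 0 0 0 0 0 1;0 0 0 0 0 0 1"

```text
clock: 7.27
eef_pos: [638.1, 28.0, 64.5]
tcp_rot: [-3.141, -0.001, 0.158]
contact_force: [-1.8, 2.0, 5.2]
opening: 0.61
```

>>> apply_moves:
  series: "0 0 0 0 0 0 0;0 0 0 0 0 0 -0.3;0 0 0 0 0 0 -0.6;0 0 0 0 0 0 -1;0 0 0 0 0 0 -1;0 0 -1 0 0 0 -1;0 0 -2 0 0 0 -1;0 0 -3 0 0 0 -1;0 0 -3 0 0 0 -1;0 0 -3 0 0 0 -1"

```text
clock: 8.1
eef_pos: [637.3, 27.7, 185.3]
tcp_rot: [3.142, 0.0, 0.158]
contact_force: [0.5, 0.8, 0.6]
opening: 0.998
```

>>> apply_moves:
  series: "0 0 -3 0 0 0 -1;0 0 -3 0 0 0 -1;0 0 0 0 0 0 -1;0 0 0 0 0 0 -1;0 0 0 0 0 0 -1;0 0 0 0 0 0 -1;0 0 0 0 0 0 -1;0 0 0 0 0 0 -1;0 0 0 0 0 0 -1;0 0 0 0 0 0 -1"

```text
clock: 8.93
eef_pos: [637.3, 27.7, 242.9]
tcp_rot: [-3.142, 0.001, 0.158]
contact_force: [0.6, -1.2, 0.3]
opening: 0.999
```

Run:
```python
from h import *
go(434.8,249.5,240)
```

```text
pos [637.3  27.7 242.9] yaw 0.158 clk 8.9 F [ 0.6 -1.2  0.3] open 0.999 | tool cm: [-16.51 -25.09   0.29]
```

>>> apply_moves:
  series: "-1.65 -2.51 0 0 0 0 -1;-1.65 -2.51 0 0 0 0 -1;-1.65 -2.51 0 0 0 0 -1;-1.65 -2.51 0 0 0 0 -1;-1.65 -2.51 0 0 0 0 -1;-1.65 -2.51 0 0 0 0 -1;-1.65 -2.51 0 0 0 0 -1;-1.65 -2.51 0 0 0 0 -1;-1.65 -2.51 0 0 0 0 -1;-1.65 -2.51 0 0 0 0 -1"

```text
clock: 9.77
eef_pos: [434.1, 250.5, 243.5]
tcp_rot: [-3.141, -0.0, 0.158]
contact_force: [0.7, -0.0, -0.9]
opening: 0.999
```

>>> apply_moves:
  series: "0 0 0 0 0 0 -1;0 0 1.5 0 0 0 -1;0 0 1.5 0 0 0 -1;0 0 1.2 0 0 0 -1;0 0 1 0 0 0 -1;0 0 0.7 0 0 0 -1;0 0 0.2 0 0 0 -1;0 0 0 0 0 0 -1;0 0 0 0 0 0 -1;0 0 0 0 0 0 -1"

```text
clock: 10.6
eef_pos: [435.6, 249.9, 183.1]
tcp_rot: [-3.141, -0.001, 0.158]
contact_force: [-0.2, -0.3, 0.1]
opening: 1.0
```

Run:
```python
from h import *
go(434.8,249.5,182)
im=r.grab_frame("scene")
crop("scene",170,100,320,220,5,"pics/c6.png",im,1.3)
```

```text
pos [435.6 249.9 183.1] yaw 0.158 clk 10.6 F [-0.2 -0.3  0.1] open 1.0 | tool cm: [-0.09  0.02  0.11]
```

View pics/c6.png

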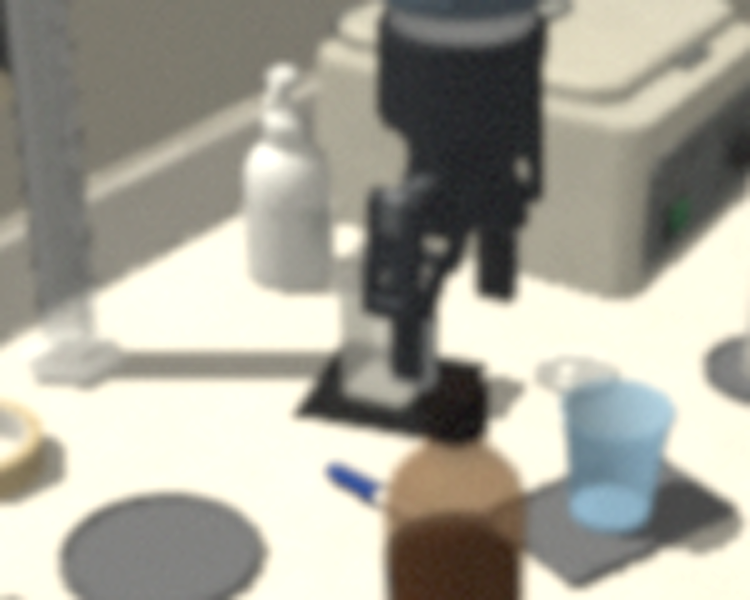

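The jar stands upright on the mat and the bottle is untouched. The fingertips, near (410,375) and (497,295), look high relative to the cap at (455,405), so I'll check where points on the tool axis project.

Run:
```python
from h import *
f=lambda P:((proj("scene",P)-[170,100]+.5)*5-.5).round()
y=np.array([np.sin(.158),-np.cos(.158),0])
c=np.array([435.6,249.9,0])
for z in(166,179,188):
    print(z,f([c+[0,0,z],c+y*50+[0,0,z],c-y*50+[0,0,z]]).tolist())
```

```text
166 [[453.0, 420.0], [495.0, 374.0], [407.0, 470.0]]
179 [[454.0, 398.0], [496.0, 352.0], [408.0, 447.0]]
188 [[454.0, 382.0], [497.0, 337.0], [408.0, 431.0]]
```

Run:
```python
from h import *
y=np.array([np.sin(.158),-np.cos(.158),0])
c=np.array([637.3,29.7,0])
f=lambda P:((proj("scene",P)-[150,90]+.5)*4.6-.5).round()
for z in(90,106,120,140): print(z,f([c+y*33+[0,0,z],c-y*33+[0,0,z]]).tolist())
a=r.grab_frame("scene"); go(434.8,249.5,182)
cv2.imwrite("pics/s7.png",a)
c6=cv2.imread("pics/c6.png"); b=cv2.convertScaleAbs(cv2.resize(a[100:220,170:320],None,fx=5,fy=5,interpolation=cv2.INTER_CUBIC),alpha=1.3)
print(cv2.absdiff(c6,b).mean(), cv2.absdiff(c6,b)[250:480,340:560].mean())
```

```text
90 [[472.0, 281.0], [429.0, 319.0]]
106 [[472.0, 261.0], [429.0, 299.0]]
120 [[472.0, 243.0], [429.0, 281.0]]
140 [[472.0, 218.0], [428.0, 254.0]]
pos [435.5 249.8 183.1] yaw 0.158 clk 10.7 F [0.3 0.5 0. ] open 1.001 | tool cm: [-0.07  0.02  0.11]
0.9957037037037038 1.1440777338603425
```

Run:
```python
from h import *
a=cv2.imread("pics/s7.png");b=cv2.imread("pics/scene0.png")
d=cv2.absdiff(a,b)[100:220,170:320]*3
x=np.hstack([cv2.convertScaleAbs(a[100:220,220:290],alpha=1.1),np.clip(d[:,50:120].astype(int),0,255).astype(np.uint8)])
cv2.imwrite("pics/c8.png",cv2.resize(x,None,fx=5,fy=5,interpolation=cv2.INTER_CUBIC))
```

```text
(no output)
```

View pics/c8.png

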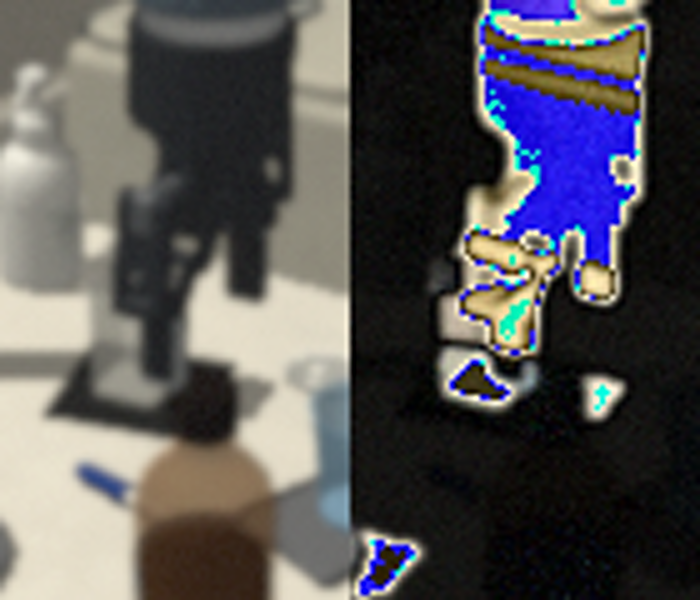

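The fingertips really end well above where "TCP + 17 mm" would put them. They sit about 35 mm higher at full opening, and the c5 picture with the jar showed the same. Sideways the tool is right. I'll lower by 3.2 cm more and look again.

>>> apply_moves:
  series: "0 0 0.4 0 0 0 -1;0 0 0.5 0 0 0 -1;0 0 0.5 0 0 0 -1;0 0 0.5 0 0 0 -1;0 0 0.5 0 0 0 -1;0 0 0.4 0 0 0 -1;0 0 0.3 0 0 0 -1;0 0 0.1 0 0 0 -1;0 0 0 0 0 0 -1;0 0 0 0 0 0 -1"

```text
clock: 11.53
eef_pos: [435.2, 249.7, 150.5]
tcp_rot: [-3.142, -0.0, 0.158]
contact_force: [-0.0, 0.4, -0.4]
opening: 1.004
```

Run:
```python
from h import *
a=r.grab_frame("scene"); b=r.grab_frame("top"); go(434.8,249.5,182)
x=np.hstack([cv2.resize(a[130:220,220:290],None,fx=5.6,fy=5.6,interpolation=cv2.INTER_CUBIC),cv2.resize(b[175:265,180:235],None,fx=5.6,fy=5.6,interpolation=cv2.INTER_CUBIC)])
cv2.imwrite("pics/c9.png",cv2.convertScaleAbs(x,alpha=1.5))
```

```text
pos [435.3 249.8 150.7] yaw 0.158 clk 11.6 F [ 0.6 -0.7 -0.9] open 1.001 | tool cm: [-0.05  0.02 -3.13]
```

View pics/c9.png

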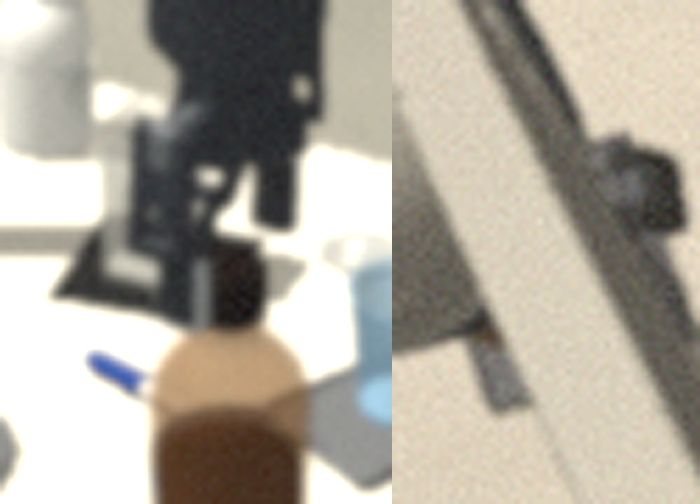

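The fingers now straddle the cap, with tips at about z=182, just below the cap's top at 188. Closing swings them forward about 12 mm, so I'll close here.

>>> apply_moves:
  series: "0 0 0 0 0 0 0;0 0 0 0 0 0 0.2;0 0 0 0 0 0 0.4;0 0 0 0 0 0 1;0 0 0 0 0 0 1;0 0 0 0 0 0 1;0 0 0 0 0 0 1;0 0 0 0 0 0 1;0 0 0 0 0 0 1;0 0 0 0 0 0 1"
  squeeze: 60

```text
clock: 12.47
eef_pos: [435.6, 250.1, 150.9]
tcp_rot: [-3.141, -0.001, 0.158]
contact_force: [0.4, 1.0, 5.6]
opening: 0.385
```

Run:
```python
from h import *
a=r.grab_frame("scene"); go(434.8,249.5,150)
cv2.imwrite("pics/c10.png",cv2.convertScaleAbs(cv2.resize(a[120:240,210:310],None,fx=5,fy=5,interpolation=cv2.INTER_CUBIC),alpha=1.6))
```

```text
pos [435.6 250.1 151. ] yaw 0.158 clk 12.5 F [0.2 1.6 5.4] open 0.389 | tool cm: [-0.09  0.04  0.1 ]
```

View pics/c10.png

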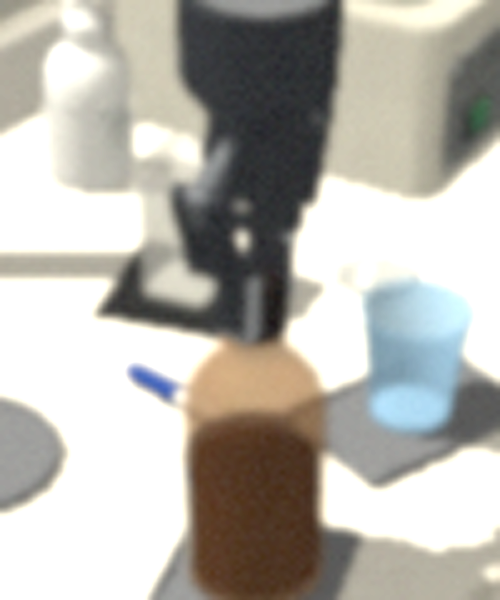

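The fingers hold the cap (33 mm opening) and the bottle stands straight. The large tray is empty and visible in scene, so I'll measure it while lifting.

>>> apply_moves:
  series: "0 0 -0.3 0 0 0 1;0 0 -0.6 0 0 0 1;0 0 -1 0 0 0 1;0 0 -1 0 0 0 1;0 0 -0.8 0 0 0 1;0 0 -0.5 0 0 0 1;0 0 0 0 0 0 1;0.4 0 0 0 0 0 1;0.8 0.1 0 0 0 0 1;1.2 0.1 0 0 0 0 1"

```text
clock: 13.35
eef_pos: [459.1, 251.3, 192.1]
tcp_rot: [3.141, 0.001, 0.158]
contact_force: [-0.0, 0.4, -3.9]
opening: 0.386
```

Run:
```python
from h import *
go(634,262,151)
a=cv2.GaussianBlur(cv2.imread("pics/s7.png"),(3,3),0)
R=a[170:250,160:245].astype(int); g=R.mean(2); sat=R.max(2)-R.min(2)
print(np.percentile(g,[5,20,50,90]), g[40,45])
m=((g<105)&(sat<35)).astype(np.uint8)
cs,_=cv2.findContours(m,0,1)
for c in sorted(cs,key=cv2.contourArea)[-3:]:
    if len(c)>10:
        P=c[:,0]+[160,170]; W=ray("scene",P,6).astype(np.float32)
        print(cv2.contourArea(c),P.min(0),P.max(0),cv2.minEnclosingCircle(W),cv2.fitEllipse(W))
```

```text
pos [459.1 251.3 192.1] yaw 0.158 clk 13.3 F [-0.   0.4 -3.9] open 0.386 | tool cm: [17.44  1.7   4.11]
[ 96.66666667 116.66666667 197.66666667 200.66666667] 100.33333333333333
53.5 [160 189] [180 199] ((775.7097778320312, 261.25860595703125), 36.86429214477539) ((766.3900146484375, 261.24029541015625), (35.01531982421875, 64.75286102294922), 168.60585021972656)
121.0 [230 170] [244 185] ((653.4108276367188, 46.447818756103516), 50.01590347290039) ((660.0533447265625, 53.26264190673828), (49.55646896362305, 98.7488784790039), 35.335693359375)
662.5 [183 200] [221 222] ((631.8396606445312, 263.9795227050781), 58.706539154052734) ((631.84130859375, 265.4120788574219), (108.58770751953125, 114.36771392822266), 86.24557495117188)
```

>>> apply_moves:
  series: "1.6 0.1 0 0 0 0 1;2 0.2 0 0 0 0 1;2.2 0.2 0 0 0 0 1;2.4 0.2 0 0 0 0 1;2.4 0.2 0 0 0 0 1;2.2 0.2 0 0 0 0 1;1.9 0.2 0 0 0 0 1;1.4 0.15 0 0 0 0 1;0.9 0.1 0 0 0 0 1;0.4 0.05 0 0 0 0 1"

```text
clock: 14.18
eef_pos: [635.2, 262.7, 191.4]
tcp_rot: [3.141, 0.0, 0.157]
contact_force: [0.0, -0.0, -4.3]
opening: 0.384
```

>>> apply_moves:
  series: "0 0 0 0 0 0 1;0 0 0 0 0 0 1;0 0 0.5 0 0 0 1;0 0 0.8 0 0 0 1;0 0 0.8 0 0 0 1;0 0 0.6 0 0 0 1;0 0 0.4 0 0 0 1;0 0 0.3 0 0 0 1;0 0 0.2 0 0 0 1;0 0 0 0 0 0 1"

```text
clock: 15.02
eef_pos: [633.3, 262.9, 156.0]
tcp_rot: [3.141, 0.001, 0.158]
contact_force: [-0.4, -0.4, -4.6]
opening: 0.387
```

Run:
```python
from h import *
a=r.grab_frame("scene"); go(633.5,263,151)
cv2.imwrite("pics/c11.png",cv2.convertScaleAbs(cv2.resize(a[110:240,160:290],None,fx=4.6,fy=4.6,interpolation=cv2.INTER_CUBIC),alpha=1.6))
```

```text
pos [633.5 263.  156.4] yaw 0.158 clk 15.1 F [ 0.3 -0.  -4.5] open 0.388 | tool cm: [ 0.   -0.    0.54]
```

View pics/c11.png

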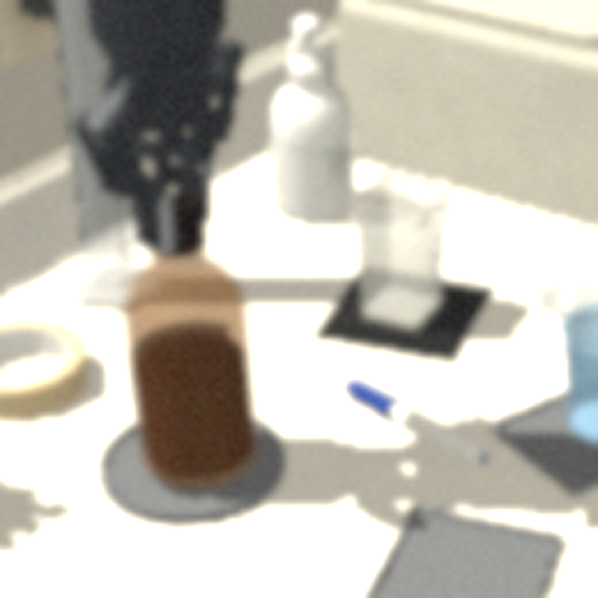

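Run:
```python
from h import *
print(((proj("scene",[[633.5,263,z] for z in (9,100,165,193)])-[160,110]+.5)*4.6-.5).round())
```

```text
[[195. 458.]
 [184. 339.]
 [176. 246.]
 [172. 204.]]
```

The bottle hangs upright, about 3 mm from the tray's centre. I'll lower it the last 5 mm, release, and rise.

>>> apply_moves:
  series: "0.05 0 0.2 0 0 0 1;0 0 0.15 0 0 0 1;0 0 0.1 0 0 0 1;0 0 0.1 0 0 0 1;0 0 0 0 0 0 1;0 0 0 0 0 0 1;0 0 0 0 0 0 1;0 0 0 0 0 0 1;0 0 0 0 0 0 1;0 0 0 0 0 0 1"

```text
clock: 15.9
eef_pos: [634.1, 263.2, 151.1]
tcp_rot: [-3.142, -0.0, 0.158]
contact_force: [-0.0, -0.0, -3.1]
opening: 0.391
```

>>> apply_moves:
  series: "0 0 0.1 0 0 0 1;0 0 0 0 0 0 1;0 0 0 0 0 0 1;0 0 0 0 0 0 0.2;0 0 0 0 0 0 0;0 0 0 0 0 0 -0.3;0 0 0 0 0 0 -0.6;0 0 0 0 0 0 -1;0 0 0 0 0 0 -1;0 0 0 0 0 0 -1"

```text
clock: 16.73
eef_pos: [634.0, 263.1, 149.8]
tcp_rot: [3.142, 0.0, 0.158]
contact_force: [-0.5, -0.1, 0.1]
opening: 1.001
```

>>> apply_moves:
  series: "0 0 -0.5 0 0 0 -1;0 0 -1 0 0 0 -1;0 0 -2 0 0 0 -1;0 0 -3 0 0 0 -1;0 0 -2 0 0 0 -1;0 0 0 0 0 0 -1;0 0 0 0 0 0 -1;0 0 0 0 0 0 -1;0 0 0 0 0 0 -1;0 0 0 0 0 0 -1"

```text
clock: 17.57
eef_pos: [633.4, 262.8, 233.8]
tcp_rot: [3.141, 0.002, 0.158]
contact_force: [-0.4, -0.2, 0.7]
opening: 1.0
```

Run:
```python
from h import *
go(638,28.5,62)
```

```text
pos [633.4 262.8 233.8] yaw 0.158 clk 17.6 F [-0.4 -0.2  0.7] open 1.0 | tool cm: [-3.23 23.21 17.18]
```

>>> apply_moves:
  series: "-0.32 2.32 0 0 0 0 -1;-0.32 2.32 0 0 0 0 -1;-0.32 2.32 0 0 0 0 -1;-0.32 2.32 0 0 0 0 -1;-0.32 2.32 0 0 0 0 -1;-0.32 2.32 0 0 0 0 -1;-0.32 2.32 0 0 0 0 -1;-0.32 2.32 0 0 0 0 -1;-0.32 2.32 0 0 0 0 -1;-0.32 2.32 0 0 0 0 -1"

```text
clock: 18.4
eef_pos: [638.3, 27.8, 234.1]
tcp_rot: [-3.141, 0.001, 0.158]
contact_force: [0.2, -0.6, -0.1]
opening: 0.998
```

>>> apply_moves:
  series: "0 0 1 0 0 0 -1;0 0 2.5 0 0 0 -1;0 0 3 0 0 0 -1;0 0 3 0 0 0 -1;0 0 2.5 0 0 0 -1;0 0 2.5 0 0 0 -1;0 0 2 0 0 0 -1;0 0 1.5 0 0 0 -1;0 0 0.8 0 0 0 -1;0 0 0.4 0 0 0 -1"

```text
clock: 19.23
eef_pos: [637.6, 29.3, 40.9]
tcp_rot: [-3.141, 0.003, 0.158]
contact_force: [-0.6, -0.0, -0.2]
opening: 0.999
```

>>> apply_moves:
  series: "0 0 0 0 0 0 0;0 0 0 0 0 0 0.4;0 0 0 0 0 0 0.6;0 0 0 0 0 0 1;0 0 0 0 0 0 1;0 0 0 0 0 0 1;0 0 0 0 0 0 1;0 0 0 0 0 0 1;0 0 0 0 0 0 1;0 0 0 0 0 0 1"
  squeeze: 30

```text
clock: 20.07
eef_pos: [639.7, 29.1, 44.1]
tcp_rot: [3.142, -0.002, 0.158]
contact_force: [-0.5, 1.3, 6.8]
opening: 0.612
```

Run:
```python
from h import *
a=r.grab_frame("scene"); go(432.5,246.5,42)
cv2.imwrite("pics/s12.png",a)
print(((proj("scene",[[637.3,28.5,z] for z in (6,102)]))).round(1))
P=np.array([[383,512],[0,0]]);R=a[205:260,235:295].astype(int);g=R.mean(2)
m=((g<120)&(R.max(2)-R.min(2)<40)).astype(np.uint8)
cs,_=cv2.findContours(m,0,1);c=max(cs,key=cv2.contourArea);P=c[:,0]+[235,205];W=ray("scene",P,7).astype(np.float32)
print("square tray",P.min(0),P.max(0),cv2.minAreaRect(W))
```

```text
pos [639.6  29.1  44.1] yaw 0.158 clk 20.1 F [0.2 1.6 6.3] open 0.609 | tool cm: [-17.04 -24.72   0.21]
[[247.9 176.5]
 [247.8 151.3]]
square tray [240 221] [281 249] ((428.9042663574219, 249.89617919921875), (97.5076675415039, 97.53604125976562), 17.88351821899414)
```

>>> apply_moves:
  series: "0 0 -0.3 0 0 0 1;0 0 -0.7 0 0 0 1;0 0 -1.3 0 0 0 1;0 0 -1.7 0 0 0 1;0 0 -2 0 0 0 1;0 0 -1.3 0 0 0 1;0 0 -0.7 0 0 0 1;-0.3 -0.4 0 0 0 0 1;-0.6 -0.8 0 0 0 0 1;-1 -1.4 0 0 0 0 1"

```text
clock: 20.95
eef_pos: [615.2, 51.5, 122.0]
tcp_rot: [3.142, 0.001, 0.157]
contact_force: [-0.2, -0.7, -0.5]
opening: 0.611
```

>>> apply_moves:
  series: "-1.4 -2 0 0 0 0 1;-1.6 -2.4 0 0 0 0 1;-1.7 -2.5 0 0 0 0 1;-1.7 -2.5 0 0 0 0 1;-1.7 -2.5 0 0 0 0 1;-1.7 -2.5 0 0 0 0 1;-1.7 -2.5 0 0 0 0 1;-1.5 -2.2 0 0 0 0 1;-1.1 -1.6 0 0 0 0 1;-0.8 -1.2 0 0 0 0 1"

```text
clock: 21.78
eef_pos: [431.2, 245.3, 121.7]
tcp_rot: [3.141, 0.003, 0.159]
contact_force: [0.1, 0.2, -0.7]
opening: 0.609
```

Run:
```python
from h import *
go(430.5,248,42)
```

```text
pos [431.2 245.3 121.7] yaw 0.159 clk 21.8 F [ 0.1  0.2 -0.7] open 0.609 | tool cm: [-0.02 -0.28  7.97]
```

>>> apply_moves:
  series: "0 -0.2 0.7 0 0 0 1;0 0 1.2 0 0 0 1;0 0 1.6 0 0 0 1;0 0 1.5 0 0 0 1;0 0 1 0 0 0 1;0 0 0.6 0 0 0 1;0 0 0.4 0 0 0 1;0 0 0.2 0 0 0 1;0 0 0 0 0 0 1;0 0 0 0 0 0 1"

```text
clock: 22.62
eef_pos: [434.5, 246.6, 51.3]
tcp_rot: [-3.141, -0.001, 0.158]
contact_force: [0.1, 0.6, -0.7]
opening: 0.609
```

Run:
```python
from h import *
a=r.grab_frame("scene"); go(430.5,248,42)
x=cv2.resize(a[110:260,180:330],None,fx=4,fy=4,interpolation=cv2.INTER_CUBIC)
cv2.imwrite("pics/c13.png",cv2.convertScaleAbs(x,alpha=1.5))
print(((proj("scene",[[430.5,248,z] for z in (6,102)])-[180,110]+.5)*4-.5).round())
```

```text
pos [434.5 246.7  51.5] yaw 0.158 clk 22.7 F [-1.  -0.4 -1.3] open 0.612 | tool cm: [-0.38 -0.2   0.95]
[[326. 496.]
 [329. 382.]]
```

View pics/c13.png

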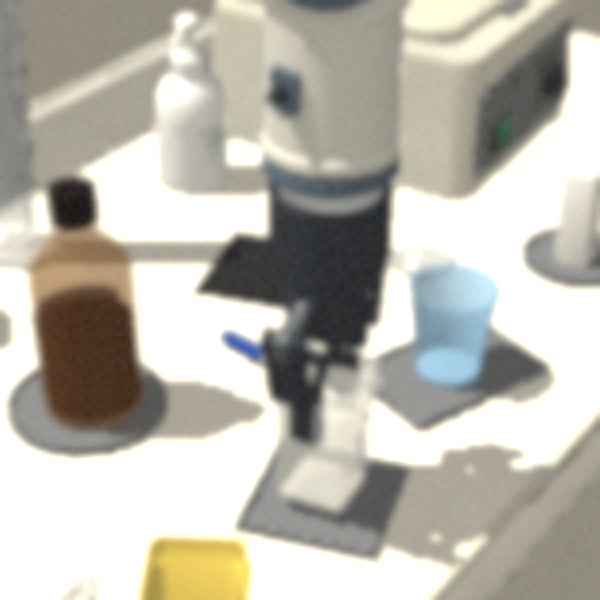

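The bottle stands upright on the large tray. The jar is about 9 mm above the square tray and centred, because the arm stopped short. I'll finish lowering and release.

>>> apply_moves:
  series: "-0.15 -0.1 0 0 0 0 1;-0.2 0 0.2 0 0 0 1;0 0 0.2 0 0 0 1;0 0 0.2 0 0 0 1;0 0 0.15 0 0 0 1;0 0 0.1 0 0 0 1;0 0 0 0 0 0 1;0 0 0 0 0 0 1;0 0 0 0 0 0 1;0 0 0 0 0 0 1"

```text
clock: 23.5
eef_pos: [431.0, 247.7, 43.0]
tcp_rot: [-3.14, -0.001, 0.158]
contact_force: [-2.2, 3.9, 6.3]
opening: 0.604
```

Contact shows 6 N up, the same as on the mat. I'll release and rise.

>>> apply_moves:
  series: "0 0 0 0 0 0 0;0 0 0 0 0 0 -0.3;0 0 0 0 0 0 -0.6;0 0 0 0 0 0 -1;0 0 0 0 0 0 -1;0 0 -1 0 0 0 -1;0 0 -2 0 0 0 -1;0 0 -3 0 0 0 -1;0 0 -3 0 0 0 -1;0 0 -3 0 0 0 -1"

```text
clock: 24.33
eef_pos: [430.1, 246.6, 164.3]
tcp_rot: [3.141, 0.0, 0.158]
contact_force: [0.7, 0.3, -0.2]
opening: 1.002
```

Run:
```python
from h import *
go(442,69,150)
```

```text
pos [430.1 246.6 164.3] yaw 0.158 clk 24.3 F [ 0.7  0.3 -0.2] open 1.002 | tool cm: [-1.62 17.73  1.43]
```

>>> apply_moves:
  series: "-0.2 2.2 0 0 0 0 -1;-0.2 2.2 0 0 0 0 -1;-0.2 2.2 0 0 0 0 -1;-0.2 2.2 0 0 0 0 -1;-0.2 2.2 0 0 0 0 -1;-0.2 2.2 0 0 0 0 -1;-0.2 2.2 0 0 0 0 -1;-0.29 2.2 0 0 0 0 -1;0 0 0 0 0 0 -1;0 0 0 0 0 0 -1"

```text
clock: 25.17
eef_pos: [441.5, 69.7, 163.1]
tcp_rot: [-3.141, -0.001, 0.155]
contact_force: [0.1, 0.4, 0.8]
opening: 0.998
```

>>> apply_moves:
  series: "0 0 1 0 0 0 -1;0 0 1.5 0 0 0 -1;0 0 1.5 0 0 0 -1;0 0 1.5 0 0 0 -1;0 0 1 0 0 0 -1;0 0 0.5 0 0 0 -1;0 0 0.3 0 0 0 -1;0 0 0 0 0 0 -1;0 0 0 0 0 0 -1;0 0 0 0 0 0 -1"

```text
clock: 26.0
eef_pos: [442.0, 70.6, 90.0]
tcp_rot: [-3.142, -0.001, 0.158]
contact_force: [-0.3, 0.5, 0.1]
opening: 1.0
```

Run:
```python
from h import *
a=r.grab_frame("scene"); go(441,70,35)
x=cv2.resize(a[110:250,220:350],None,fx=4.2,fy=4.2,interpolation=cv2.INTER_CUBIC)
cv2.imwrite("pics/c14.png",cv2.convertScaleAbs(x,alpha=1.4))
y=np.array([np.sin(.158),-np.cos(.158),0]);c=np.array([441,70,80])
print(((proj("scene",[c,c+y*34.5,c-y*34.5,c+y*50,c-y*50])-[220,110]+.5)*4.2-.5).round())
m=cv2.inRange(cv2.cvtColor(a,cv2.COLOR_BGR2HSV),(95,70,60),(115,255,255));m[:, :275]=0
n,l,s,ce=cv2.connectedComponentsWithStats(m);i=1+np.argmax(s[1:,4]);print(s[i])
```

```text
pos [442.   70.6  90.1] yaw 0.158 clk 26.1 F [-0.4 -0.2 -0.1] open 0.999 | tool cm: [-0.1   0.04  5.51]
[[308. 301.]
 [326. 279.]
 [290. 325.]
 [334. 269.]
 [281. 336.]]
[285 189  15  16 145]
```

View pics/c14.png

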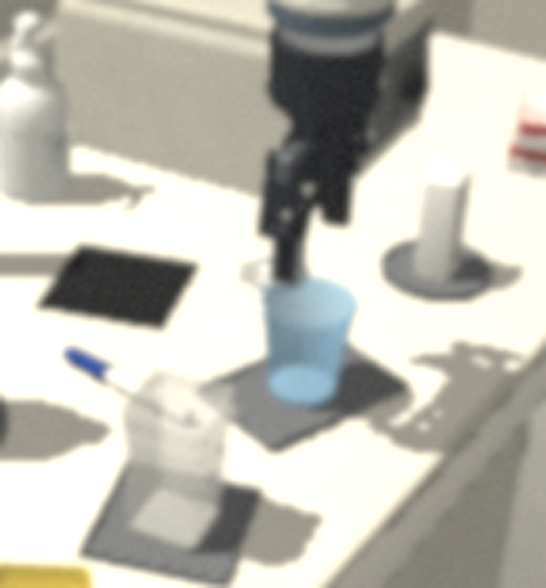

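The jar stands upright on the square tray. The cup's rim centre at (310,302) matches the expected (308,301), so I'll go down and grip.

>>> apply_moves:
  series: "0 0 0.6 0 0 0 -1;0 0 1 0 0 0 -1;0 0 1.2 0 0 0 -1;0 0 1.2 0 0 0 -1;0 0 0.8 0 0 0 -1;0 0 0.5 0 0 0 -1;0 0 0.2 0 0 0 -1;0 0 0 0 0 0 -1;0 0 0 0 0 0 -1;0 0 0 0 0 0 -1"

```text
clock: 26.88
eef_pos: [441.8, 70.5, 34.9]
tcp_rot: [3.142, -0.001, 0.158]
contact_force: [0.0, 0.9, -0.6]
opening: 1.002
```

>>> apply_moves:
  series: "0 0 0 0 0 0 -0.4;0 0 0 0 0 0 -0.4;0 0 0 0 0 0 -0.3;0 0 0 0 0 0 0;0 0 0 0 0 0 0.3;0 0 0 0 0 0 0.5;0 0 0 0 0 0 0.5;0 0 0 0 0 0 0.5;0 0 0 0 0 0 0.5;0 0 0 0 0 0 0.5"
  squeeze: 20

```text
clock: 27.72
eef_pos: [442.2, 70.6, 35.2]
tcp_rot: [-3.142, -0.002, 0.158]
contact_force: [-1.4, -0.2, 6.3]
opening: 0.791
```

>>> apply_moves:
  series: "0 0 -0.2 0 0 0 0.5;0 0 -0.4 0 0 0 0.5;0 0 -0.7 0 0 0 0.5;0 0 -1 0 0 0 0.5;0 0 -1 0 0 0 0.5;0 0 -0.8 0 0 0 0.5;0 0 -0.5 0 0 0 0.5;0 0 -0.4 0 0 0 0.5;0.3 0.1 0 0 0 0 0.5;0.8 0.3 0 0 0 0 0.5"

```text
clock: 28.55
eef_pos: [452.4, 68.2, 84.6]
tcp_rot: [-3.142, 0.001, 0.158]
contact_force: [0.1, 0.6, 0.2]
opening: 0.787
```

Run:
```python
from h import *
a=r.grab_frame("scene"); go(637,29,35)
m=cv2.inRange(cv2.cvtColor(a,cv2.COLOR_BGR2HSV),(95,70,60),(115,255,255));m[:, :275]=0
n,l,s,ce=cv2.connectedComponentsWithStats(m);i=1+np.argmax(s[1:,4]);print(s[i])
m=cv2.inRange(cv2.cvtColor(cv2.imread("pics/scene0.png"),cv2.COLOR_BGR2HSV),(90,50,60),(118,255,255));m[:, :275]=0;m[:150]=0;print(cv2.boundingRect(m))
m=cv2.inRange(cv2.cvtColor(a,cv2.COLOR_BGR2HSV),(90,50,60),(118,255,255));m[:, :275]=0;m[:150]=0;m[:,350:]=0;print(cv2.boundingRect(m))
cv2.imwrite("pics/c15.png",cv2.convertScaleAbs(cv2.resize(a[110:250,220:350],None,fx=4.2,fy=4.2,interpolation=cv2.INTER_CUBIC),alpha=1.4))
```

```text
pos [455.1  68.1  84.7] yaw 0.158 clk 28.6 F [ 1.2 -0.9 -0. ] open 0.786 | tool cm: [17.35  6.72  4.97]
[286 183   9   6  19]
(284, 178, 203, 29)
(284, 159, 18, 33)
```

View pics/c15.png

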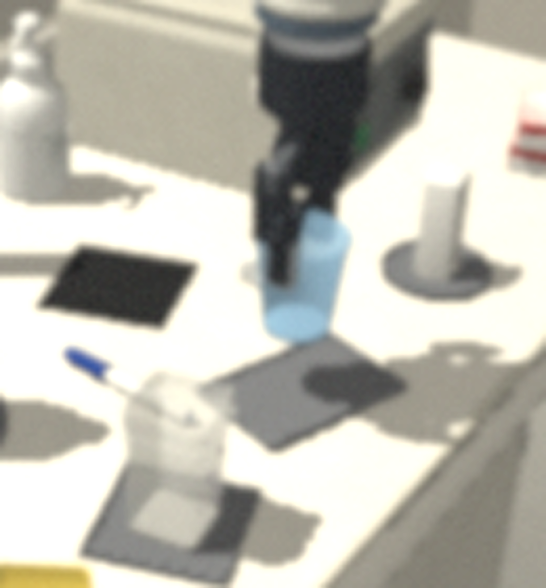

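The cup hangs upright in the fingers and the oblong tray is clear. That view puts me at 15 pictures, so I'll work from numbers from here.

>>> apply_moves:
  series: "1.3 0.5 0 0 0 0 0.5;1.8 0.7 0 0 0 0 0.5;2.1 0.8 0 0 0 0 0.5;2.3 0.9 0 0 0 0 0.5;2.3 0.9 0 0 0 0 0.5;2.3 0.9 0 0 0 0 0.5;2 0.8 0 0 0 0 0.5;1.6 0.6 0 0 0 0 0.5;1.1 0.4 0 0 0 0 0.5;0.5 0.2 0 0 0 0 0.5"

```text
clock: 29.43
eef_pos: [636.1, 28.7, 83.6]
tcp_rot: [3.142, -0.0, 0.157]
contact_force: [0.6, -0.7, 1.1]
opening: 0.787
```

>>> apply_moves:
  series: "0 0 0 0 0 0 0.5;0 0 0.7 0 0 0 0.5;0 0 1 0 0 0 0.5;0 0 1 0 0 0 0.5;0 0 0.8 0 0 0 0.5;0 0 0.5 0 0 0 0.5;0 0 0.3 0 0 0 0.5;0 0 0.2 0 0 0 0.5;0 0 0 0 0 0 0.5;0 0 0 0 0 0 0.5"

```text
clock: 30.27
eef_pos: [634.5, 29.3, 39.7]
tcp_rot: [3.142, -0.0, 0.158]
contact_force: [-0.0, -0.2, -0.0]
opening: 0.785
```

Run:
```python
from h import *
a=r.grab_frame("scene"); go(637,29,35); cv2.imwrite("pics/s16.png",a)
R=a[180:225,265:325].astype(int);g=R.mean(2)
m=((g<125)&(R.max(2)-R.min(2)<40)).astype(np.uint8)
cs,_=cv2.findContours(m,0,1);c=max(cs,key=cv2.contourArea);P=c[:,0]+[265,180];W=ray("scene",P,7).astype(np.float32)
print("oblong",P.min(0),P.max(0),cv2.minAreaRect(W))
```

```text
pos [634.6  29.3  39.9] yaw 0.158 clk 30.3 F [ 0.1 -0.5 -0.4] open 0.792 | tool cm: [0.23 0.06 0.49]
oblong [269 190] [316 216] ((438.43829345703125, 72.69673919677734), (131.0980682373047, 92.66450500488281), 71.22823333740234)
```

>>> apply_moves:
  series: "0.2 0 0.1 0 0 0 0.5;0 0 0.15 0 0 0 0.5;0 0 0.1 0 0 0 0.5;0 0 0.1 0 0 0 0.5;0 0 0 0 0 0 0.5;0 0 0 0 0 0 0.5;0 0 0 0 0 0 0.5;0 0 0 0 0 0 0.5;0 0 0 0 0 0 0.5;0 0 0 0 0 0 0.5"

```text
clock: 31.15
eef_pos: [636.6, 29.6, 35.3]
tcp_rot: [3.142, -0.001, 0.158]
contact_force: [0.3, 0.2, 4.7]
opening: 0.786
```

Contact at the expected height. I'll release and rise.

>>> apply_moves:
  series: "0 0 0 0 0 0 -0.5;0 0 0 0 0 0 -0.7;0 0 0 0 0 0 -1;0 0 0 0 0 0 -1;0 0 0 0 0 0 -1;0 0 -0.5 0 0 0 -1;0 0 -1.5 0 0 0 -1;0 0 -2.5 0 0 0 -1;0 0 -3 0 0 0 -1;0 0 -3 0 0 0 -1"

```text
clock: 31.98
eef_pos: [635.7, 29.5, 140.9]
tcp_rot: [-3.141, 0.001, 0.158]
contact_force: [2.0, 0.0, 0.2]
opening: 1.002
```

Run:
```python
from h import *
go(439,-142,145)
def blue(a):
    m=cv2.inRange(cv2.cvtColor(a,cv2.COLOR_BGR2HSV),(90,50,60),(118,255,255));m[:,350:]=0;m[:100]=0;m[:,:220]=0
    n,l,s,ce=cv2.connectedComponentsWithStats(m)
    return s[1+np.argsort(-s[1:,4])[:2]]
a=r.grab_frame("scene");print(blue(a))
print(proj("scene",[[637,29,4],[637,29,80]]).round(1))
# carton in scene view
a=cv2.imread("pics/scene0.png")
g=a[148:185,305:345].mean(2).astype(int)
for row in g[::3]: print(' '.join(map(str,row[::2])))
```

```text
pos [635.7  29.5 140.9] yaw 0.158 clk 32.0 F [2.  0.  0.2] open 1.002 | tool cm: [-22.12  13.85  -0.41]
[[240 154  17  27 382]
 [236 193   9   7  29]]
[[247.9 177.1]
 [247.8 157.3]]
65 91 137 178 188 186 186 186 187 190 188 187 186 187 188 187 185 180 142 127
115 164 187 188 187 187 186 185 190 196 195 191 181 162 180 186 187 183 171 164
185 187 187 188 188 189 188 184 168 160 164 164 140 139 181 186 186 186 185 185
187 188 189 188 187 188 187 183 156 147 146 137 109 148 184 187 185 184 185 184
187 187 188 189 189 188 187 177 149 142 138 128 112 161 184 185 187 185 186 185
185 188 186 187 186 187 185 169 142 137 133 122 115 172 185 186 185 186 184 183
189 188 187 187 183 175 166 149 135 131 129 115 122 175 184 183 183 184 183 183
187 187 187 165 111 93 97 123 129 126 123 105 95 115 145 174 184 184 184 185
190 189 179 117 94 96 102 123 124 120 115 97 77 61 60 87 130 155 170 173
189 190 182 126 93 96 99 108 117 114 108 82 58 55 55 58 84 102 104 131
189 190 189 181 148 106 89 91 94 95 96 92 91 88 84 88 121 134 159 178
175 187 188 189 187 183 172 156 132 118 114 116 118 125 157 178 184 183 184 182
175 189 188 188 188 187 187 188 187 187 187 185 187 187 187 186 184 184 184 184
```

>>> apply_moves:
  series: "-1.7 0 0 0 0 0 -1;-2.5 -0.1 0 0 0 0 -1;-2.5 -0.1 0 0 0 0 -1;-2.5 -0.1 0 0 0 0 -1;-2.5 -0.1 0 0 0 0 -1;-2.5 -0.1 0 0 0 0 -1;-2 -0.1 0 0 0 0 -1;-0.9 -0.1 0 0 0 0 -1;-0.7 1.8 0 0 0 0 -1;-0.7 1.8 0 0 0 0 -1"

```text
clock: 32.87
eef_pos: [458.4, -28.0, 140.5]
tcp_rot: [3.141, -0.001, 0.159]
contact_force: [0.6, 0.5, 0.4]
opening: 0.995
```

>>> apply_moves:
  series: "-0.7 1.8 0 0 0 0 -1;-0.6 1.85 0 0 0 0 -1;-0.6 1.85 0 0 0 0 -1;-0.6 1.85 0 0 0 0 -1;-0.6 1.85 0 0 0 0 -1;-0.5 1.85 0 0 0 0 -1;0 0 0 0 0 0 -1;0 0 0 0 0 0 -1;0 0 0 0 0 0 -1;0 0 0 0 0 0 -1"

```text
clock: 33.7
eef_pos: [440.3, -142.3, 140.0]
tcp_rot: [-3.141, -0.0, 0.158]
contact_force: [-0.3, 0.1, 0.5]
opening: 1.003
```

Run:
```python
from h import *
go(438.5,-143,30)
print("exp top/bottom",proj("scene",[[439,-143,92],[439,-143,4]]).round(1))
a=cv2.imread("pics/scene0.png").mean(2)
# small tray in scene0: dark ellipse
m=((cv2.imread("pics/scene0.png").astype(int).mean(2)<112)).astype(np.uint8);m[:164]=0;m[182:]=0;m[:,:308]=0;m[:,345:]=0
c=max(cv2.findContours(m,0,1)[0],key=cv2.contourArea);P=c[:,0];W=ray("scene",P,6).astype(np.float32);print(P.min(0),P.max(0),W.min(0),W.max(0))
```

```text
pos [ 440.3 -142.3  140. ] yaw 0.158 clk 33.7 F [-0.3  0.1  0.5] open 1.003 | tool cm: [-0.19  0.04 11.  ]
exp top/bottom [[326.2 151.2]
 [323.3 173.9]]
[312 164] [342 180] [ 381.84683 -213.32188] [482.26495 -96.46766]
```

>>> apply_moves:
  series: "-0.1 0 0.7 0 0 0 -1;-0.1 0 1.3 0 0 0 -1;0 0 1.6 0 0 0 -1;0 0 1.8 0 0 0 -1;0 0 1.8 0 0 0 -1;0 0 1.5 0 0 0 -1;0 0 1.2 0 0 0 -1;0 0 0.7 0 0 0 -1;0 0 0.4 0 0 0 -1;0 0 0 0 0 0 -1"

```text
clock: 34.53
eef_pos: [437.5, -142.8, 29.3]
tcp_rot: [-3.141, 0.001, 0.158]
contact_force: [-0.3, -0.2, -0.1]
opening: 1.003
```

>>> apply_moves:
  series: "0 0 0 0 0 0 0;0 0 0 0 0 0 0.1;0 0 0 0 0 0 0.2;0 0 0 0 0 0 0.3;0 0 0 0 0 0 0.6;0 0 0 0 0 0 1;0 0 0 0 0 0 1;0 0 0 0 0 0 1;0 0 0 0 0 0 1;0 0 0 0 0 0 1"
  squeeze: 25

```text
clock: 35.37
eef_pos: [438.4, -143.4, 30.6]
tcp_rot: [3.141, -0.001, 0.158]
contact_force: [-0.8, 0.5, 6.9]
opening: 0.421
```

Run:
```python
from h import *
go(440.5,70.5,30)
```

```text
pos [ 438.4 -143.4   30.6] yaw 0.158 clk 35.4 F [-0.8  0.5  6.9] open 0.421 | tool cm: [  3.56 -21.09   0.06]
```

>>> apply_moves:
  series: "0 0 -0.3 0 0 0 1;0 0 -0.7 0 0 0 1;0 0 -1 0 0 0 1;0 0 -1.5 0 0 0 1;0 0 -1.3 0 0 0 1;0 0 -0.8 0 0 0 1;0 0 -0.4 0 0 0 1;0.1 -0.5 0 0 0 0 1;0.2 -1.1 0 0 0 0 1;0.3 -1.7 0 0 0 0 1"

```text
clock: 36.2
eef_pos: [438.4, -109.3, 89.6]
tcp_rot: [-3.141, 0.0, 0.156]
contact_force: [-0.2, -0.6, -0.2]
opening: 0.419
```

>>> apply_moves:
  series: "0.35 -2.1 0 0 0 0 1;0.4 -2.3 0 0 0 0 1;0.4 -2.4 0 0 0 0 1;0.4 -2.4 0 0 0 0 1;0.4 -2.3 0 0 0 0 1;0.35 -2.1 0 0 0 0 1;0.3 -1.8 0 0 0 0 1;0.2 -1.3 0 0 0 0 1;0.1 -0.7 0 0 0 0 1;0.06 -0.4 0 0 0 0 1"

```text
clock: 37.03
eef_pos: [439.2, 72.0, 89.4]
tcp_rot: [-3.141, 0.001, 0.159]
contact_force: [0.3, -0.1, -0.2]
opening: 0.424
```

>>> apply_moves:
  series: "0 0 0 0 0 0 1;0 0 0.7 0 0 0 1;0 0 1.1 0 0 0 1;0 0 1.2 0 0 0 1;0 0 1 0 0 0 1;0 0 0.7 0 0 0 1;0 0 0.5 0 0 0 1;0 0 0.3 0 0 0 1;0 0 0 0 0 0 1;0 0 0 0 0 0 1"

```text
clock: 37.87
eef_pos: [440.1, 70.7, 35.0]
tcp_rot: [3.142, -0.0, 0.158]
contact_force: [0.4, -0.4, -0.5]
opening: 0.419
```

Run:
```python
from h import *
go(440.5,70.5,29.5)
a=r.grab_frame("scene"); cv2.imwrite("pics/s17.png",a)
# small tray, now empty
def fit(n,x0,y0,x1,y1,t,z):
    a=r.grab_frame(n); R=a[y0:y1,x0:x1].astype(int)
    m=((R.mean(2)<t)&(R.max(2)-R.min(2)<40)).astype(np.uint8)
    c=max(cv2.findContours(m,0,1)[0],key=cv2.contourArea);P=c[:,0]+[x0,y0];W=ray(n,P,z).astype(np.float32)
    print(n,P.min(0),P.max(0),cv2.minEnclosingCircle(W),cv2.fitEllipse(W))
fit("scene",300,155,355,190,125,7)
fit("top",345,190,400,245,110,7)
```

```text
pos [440.1  70.7  35. ] yaw 0.158 clk 37.9 F [ 0.4 -0.4 -0.5] open 0.419 | tool cm: [0.03 0.02 0.55]
scene [311 167] [337 181] ((436.3106384277344, -139.1775360107422), 48.72776794433594) ((435.8595886230469, -139.2343292236328), (87.28131866455078, 94.26558685302734), 45.2277946472168)
top [360 198] [388 233] ((440.1624755859375, -147.08058166503906), 47.23295974731445) ((447.953369140625, -159.6476593017578), (49.365055084228516, 96.30877685546875), 118.99006652832031)
```

>>> apply_moves:
  series: "0 0 0.2 0 0 0 1;0 0 0.15 0 0 0 1;0 0 0.1 0 0 0 1;0 0 0.1 0 0 0 1;0 0 0 0 0 0 1;0 0 0 0 0 0 1;0 0 0 0 0 0 1;0 0 0 0 0 0 1;0 0 0 0 0 0 1;0 0 0 0 0 0 1"

```text
clock: 38.85
eef_pos: [440.7, 70.8, 30.3]
tcp_rot: [-3.142, -0.001, 0.158]
contact_force: [-1.0, 0.3, 13.5]
opening: 0.42
```

>>> apply_moves:
  series: "0 0 -0.05 0 0 0 1;0 0 0 0 0 0 0.1;0 0 0 0 0 0 -0.1;0 0 0 0 0 0 -0.4;0 0 0 0 0 0 -1;0 0 0 0 0 0 -1;0 0 0 0 0 0 -1;0 0 -1 0 0 0 -1;0 0 -2 0 0 0 -1;0 0 -2.5 0 0 0 -1"

```text
clock: 39.68
eef_pos: [438.7, 70.5, 85.1]
tcp_rot: [-3.142, 0.003, 0.158]
contact_force: [1.0, 0.2, -0.3]
opening: 1.002
```

>>> apply_moves:
  series: "0 0 -3 0 0 0 -1;0 0 -3 0 0 0 -1;0 0 0 0 0 0 -1;0 0 0 0 0 0 -1;0 0 0 0 0 0 -1;0 0 0 0 0 0 -1;0 0 0 0 0 0 -1;0 0 0 0 0 0 -1;0 0 0 0 0 0 -1;0 0 0 0 0 0 -1"

```text
clock: 40.52
eef_pos: [439.7, 70.7, 144.5]
tcp_rot: [3.142, 0.001, 0.158]
contact_force: [-0.3, -0.6, 1.2]
opening: 0.997
```

Run:
```python
from h import *
go(637,29,145)
a=r.grab_frame("scene"); cv2.imwrite("pics/c18.png",cv2.convertScaleAbs(cv2.resize(a[110:260,170:340],None,fx=4,fy=4,interpolation=cv2.INTER_CUBIC),alpha=1.2))
f=lambda P:((proj("scene",P)-[170,110]+.5)*4-.5).round().tolist()
print("carton exp",f([[440.5,70.7,4],[440.5,70.7,92]]),"cup exp",f([[637,29,4],[637,29,80]]))
```

```text
pos [439.7  70.7 144.5] yaw 0.158 clk 40.5 F [-0.3 -0.6  1.2] open 0.997 | tool cm: [18.83  7.21 -0.05]
carton exp [[487.0, 372.0], [495.0, 274.0]] cup exp [[313.0, 270.0], [313.0, 191.0]]
```

View pics/c18.png

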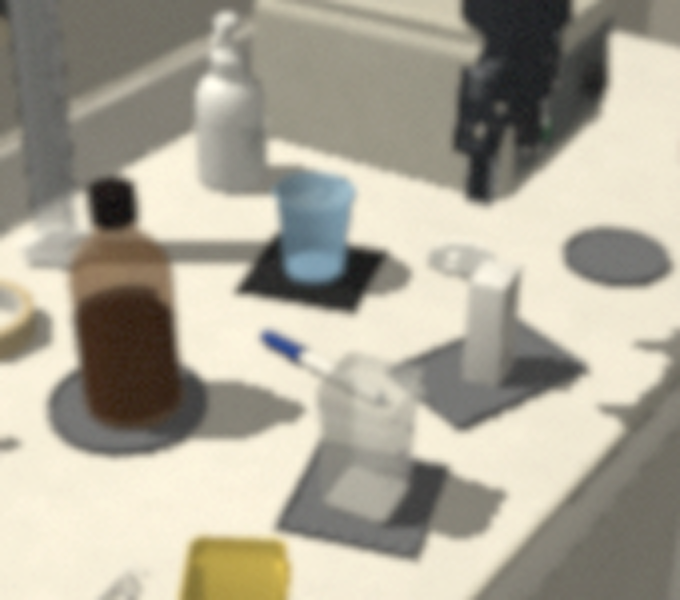

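The bottle, jar and carton stand upright on their trays. The cup on the mat has its rim at (315,190), where expected, so I'll fetch it.

>>> apply_moves:
  series: "1.9 0.7 0 0 0 0 -1;1.9 0.7 0 0 0 0 -1;1.9 0.7 0 0 0 0 -1;1.9 0.7 0 0 0 0 -1;1.9 0.7 0 0 0 0 -1;1.9 0.7 0 0 0 0 -1;1.9 0.75 0 0 0 0 -1;1.9 0.75 0 0 0 0 -1;1.9 0.75 0 0 0 0 -1;1.7 0.75 0 0 0 0 -1"

```text
clock: 41.4
eef_pos: [638.1, 28.9, 144.6]
tcp_rot: [-3.142, 0.0, 0.158]
contact_force: [0.0, 0.5, 0.2]
opening: 1.001
```

>>> apply_moves:
  series: "0 0 0.7 0 0 0 -1;0 0 1.5 0 0 0 -1;0 0 1.8 0 0 0 -1;0 0 1.8 0 0 0 -1;0 0 1 0 0 0 -1;0 0 0.2 0 0 0 -1;0 0 0 0 0 0 -1;0 0 0 0 0 0 -1;0 0 0 0 0 0 -1;0 0 0 0 0 0 -1"

```text
clock: 42.23
eef_pos: [637.7, 29.2, 76.1]
tcp_rot: [3.141, -0.002, 0.158]
contact_force: [0.1, -0.6, 0.4]
opening: 1.001
```

Run:
```python
from h import *
go(637,29,35)
```

```text
pos [637.7  29.2  76.1] yaw 0.158 clk 42.2 F [ 0.1 -0.6  0.4] open 1.001 | tool cm: [-0.07  0.01  4.11]
```

>>> apply_moves:
  series: "-0.05 0 0.5 0 0 0 -1;0 0 0.8 0 0 0 -1;0 0 1 0 0 0 -1;0 0 0.8 0 0 0 -1;0 0 0.6 0 0 0 -1;0 0 0.3 0 0 0 -1;0 0 0.1 0 0 0 -1;0 0 0 0 0 0 -1;0 0 0 0 0 0 -1;0 0 0 0 0 0 -1"

```text
clock: 43.07
eef_pos: [636.8, 29.1, 34.4]
tcp_rot: [3.142, -0.001, 0.158]
contact_force: [0.1, 0.3, -0.2]
opening: 0.999
```

>>> apply_moves:
  series: "0 0 0 0 0 0 -0.4;0 0 0 0 0 0 -0.4;0 0 0 0 0 0 -0.3;0 0 0 0 0 0 0;0 0 0 0 0 0 0.3;0 0 0 0 0 0 0.5;0 0 0 0 0 0 0.5;0 0 0 0 0 0 0.5;0 0 0 0 0 0 0.5;0 0 0 0 0 0 0.5"
  squeeze: 20

```text
clock: 43.9
eef_pos: [637.0, 29.1, 34.7]
tcp_rot: [3.142, -0.001, 0.158]
contact_force: [-1.4, 0.3, 5.7]
opening: 0.788
```

>>> apply_moves:
  series: "0 0 -0.2 0 0 0 0.5;0 0 -0.5 0 0 0 0.5;0 0 -1 0 0 0 0.5;0 0 -1.5 0 0 0 0.5;0 0 -2 0 0 0 0.5;0 0 -2 0 0 0 0.5;0 0 -1.5 0 0 0 0.5;0 0 -0.9 0 0 0 0.5;0 0 -0.4 0 0 0 0.5;0 0 0 0 0 0 0.5"

```text
clock: 44.73
eef_pos: [636.9, 29.1, 135.0]
tcp_rot: [3.141, -0.002, 0.158]
contact_force: [0.3, -0.5, -1.0]
opening: 0.786
```

Run:
```python
from h import *
go(460,0,135)
```

```text
pos [636.9  29.1 135. ] yaw 0.158 clk 44.7 F [ 0.3 -0.5 -1. ] open 0.786 | tool cm: [-17.93   0.09   0.  ]
```

>>> apply_moves:
  series: "-0.5 0.1 0 0 0 0 0.5;-1.1 0.2 0 0 0 0 0.5;-1.7 0.2 0 0 0 0 0.5;-2.1 0.3 0 0 0 0 0.5;-2.2 0.3 0 0 0 0 0.5;-2.2 0.3 0 0 0 0 0.5;-2.2 0.3 0 0 0 0 0.5;-1.9 0.3 0 0 0 0 0.5;-1.5 0.2 0 0 0 0 0.5;-0.9 0.4 0 0 0 0 0.5"

```text
clock: 45.57
eef_pos: [476.0, -22.5, 132.9]
tcp_rot: [-3.141, 0.003, 0.158]
contact_force: [-1.1, -0.4, -1.2]
opening: 0.785
```

>>> apply_moves:
  series: "-0.6 0.7 0 0 0 0 0.5;-0.6 1 0 0 0 0 0.5;-0.8 1.4 0 0 0 0 0.5;-0.8 1.6 0 0 0 0 0.5;-0.8 1.6 0 0 0 0 0.5;-0.8 1.6 0 0 0 0 0.5;-0.7 1.4 0 0 0 0 0.5;-0.5 1 0 0 0 0 0.5;-0.3 0.6 0 0 0 0 0.5;-0.2 0.3 0 0 0 0 0.5"

```text
clock: 46.4
eef_pos: [437.0, -143.5, 133.9]
tcp_rot: [3.142, -0.0, 0.157]
contact_force: [-0.0, 0.5, -0.2]
opening: 0.785
```

Run:
```python
from h import *
go(437.6,-141.7,35)
```

```text
pos [ 437.  -143.5  133.9] yaw 0.157 clk 46.4 F [-0.   0.5 -0.2] open 0.785 | tool cm: [ 0.09 -0.16  9.89]
```

>>> apply_moves:
  series: "0.1 -0.1 0.6 0 0 0 0.5;0 0 1.2 0 0 0 0.5;0 0 1.6 0 0 0 0.5;0 0 1.7 0 0 0 0.5;0 0 1.6 0 0 0 0.5;0 0 1.2 0 0 0 0.5;0 0 0.8 0 0 0 0.5;0 0 0.4 0 0 0 0.5;0 0 0.2 0 0 0 0.5;0 0 0 0 0 0 0.5"

```text
clock: 47.23
eef_pos: [437.9, -141.0, 40.9]
tcp_rot: [-3.142, 0.0, 0.158]
contact_force: [0.0, -0.1, -0.7]
opening: 0.787
```

Run:
```python
from h import *
go(437.6,-141.7,35)
```

```text
pos [ 437.9 -141.    40.9] yaw 0.158 clk 47.2 F [ 0.  -0.1 -0.7] open 0.787 | tool cm: [-0.04  0.06  0.59]
```

>>> apply_moves:
  series: "0 0.1 0.2 0 0 0 0.5;0 0 0.2 0 0 0 0.5;0 0 0.1 0 0 0 0.5;0 0 0.1 0 0 0 0.5;0 0 0 0 0 0 0.5;0 0 0 0 0 0 0.5;0 0 0 0 0 0 0.5;0 0 0 0 0 0 0.5;0 0 0 0 0 0 0.5;0 0 0 0 0 0 0.5"

```text
clock: 48.07
eef_pos: [438.0, -142.3, 35.0]
tcp_rot: [3.142, -0.0, 0.158]
contact_force: [-0.3, 0.9, 0.1]
opening: 0.788
```

>>> apply_moves:
  series: "0 0 0.1 0 0 0 0.5;0 0 0 0 0 0 0.5;0 0 0 0 0 0 0.5;0 0 0 0 0 0 0.5;0 0 0 0 0 0 0.5;0 0 0 0 0 0 0.5;0 0 0 0 0 0 0.5;0 0 0 0 0 0 0.5;0 0 0 0 0 0 0.5;0 0 0 0 0 0 0.5"

```text
clock: 48.9
eef_pos: [438.5, -142.4, 34.6]
tcp_rot: [3.141, -0.001, 0.158]
contact_force: [-1.0, 0.4, 9.1]
opening: 0.789
```

Contact. I'll release, rise, and pull back to the right, clear of the cameras' view of the trays.

>>> apply_moves:
  series: "0 0 0 0 0 0 -0.5;0 0 0 0 0 0 -0.7;0 0 0 0 0 0 -1;0 0 0 0 0 0 -1;0 0 0 0 0 0 -1;0 0 -0.5 0 0 0 -1;0 0 -1.5 0 0 0 -1;0 0 -2.5 0 0 0 -1;0 0 -3 0 0 0 -1;0 0 -3 0 0 0 -1"

```text
clock: 49.73
eef_pos: [437.2, -142.0, 140.1]
tcp_rot: [-3.141, 0.001, 0.158]
contact_force: [0.7, 0.2, -0.6]
opening: 1.0
```

>>> apply_moves:
  series: "0 0 -3 0 0 0 -1;0 0 -3 0 0 0 -1;-1.8 3 0 0 0 0 -1;-1.8 3 0 0 0 0 -1;-1.8 3 0 0 0 0 -1;-1.8 3 0 0 0 0 -1;-1.8 3 0 0 0 0 -1;-1.8 3 0 0 0 0 -1;0 0 0 0 0 0 -1;0 0 0 0 0 0 -1"

```text
clock: 50.57
eef_pos: [358.7, -338.2, 199.1]
tcp_rot: [-3.141, 0.0, 0.155]
contact_force: [-0.2, 1.0, 0.2]
opening: 0.999
```

Run:
```python
from h import *
go(0,0,0)
b=r.grab_frame("top");cv2.imwrite("pics/top9.png",b)
a=r.grab_frame("scene");cv2.imwrite("pics/scene9.png",a)
A=cv2.resize(a[110:250,170:360],None,fx=4,fy=4,interpolation=cv2.INTER_CUBIC)[:300*2]
B=cv2.resize(b[100:260,165:405],None,fx=3.3,fy=3.3,interpolation=cv2.INTER_CUBIC)
cv2.imwrite("pics/c19.png",np.clip((B.astype(float)-15)*1.7,0,255).astype(np.uint8))
cv2.imwrite("pics/c20.png",cv2.convertScaleAbs(A,alpha=1.2))
```

```text
pos [ 358.7 -338.2  199.1] yaw 0.155 clk 50.6 F [-0.2  1.   0.2] open 0.999 | tool cm: [-30.23 -38.94  19.91]
```

View pics/c19.png

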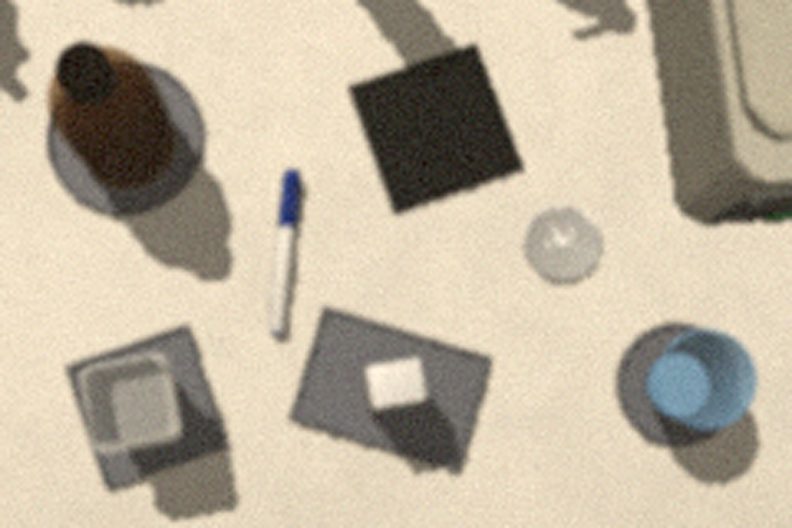

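The top view shows each thing on its right tray: cap (86,74), jar flange (131,403), carton top (396,384), cup rim (704,381) and foot (681,386). I'll work out the offsets from the tray centres.

```bash
python3 - <<'E' | tail -6
from m import *
t=dict(large=(633.6,261.8),square=(432.3,246.4),oblong=(442.4,68.1),small=(439.3,-144))
for n,p,z,k in[("cap",(86,74),188,"large"),("jar flange",(131,403),102,"square"),("jar foot",(148,406),6,"square"),("carton top",(396,384),92,"oblong"),("cup rim",(704,381),80,"small"),("cup foot",(681,386),6,"small")]:
    w=ray("top",u(p),z)[0];print(n,w.round(1),"off",(w-t[k]).round(1),round(float(np.hypot(*(w-t[k]))),1))
E
```

```text
cap [628.7 260.5] off [-4.9 -1.3] 5.0
jar flange [431.4 245.6] off [-0.9 -0.8] 1.2
jar foot [433.7 246.9] off [1.4 0.5] 1.4
carton top [440.6  70.7] off [-1.8  2.6] 3.1
cup rim [ 437.8 -140.8] off [-1.5  3.2] 3.6
cup foot [ 438.6 -146. ] off [-0.7 -2. ] 2.1
```

All offsets are within 5 mm against a 13 mm tolerance, so I'm handing in.

```bash
python3 -c "
from rig import r
print(r.sense()['clock']); print(r.sign_off())"
```

```text
50.6667
the job is handed in; nothing more can be done
None
```

All four things are on their right trays, and I handed the job in at 50.7 s of the 141 s allowed; no verdict is reported. I did it as two swaps through the mat:
- **First swap:** jar to the mat, bottle to the large round tray, jar to the square tray.
- **Second swap:** cup to the mat, carton to the oblong tray, cup to the small round tray.

**Last checks:** in the final top view each thing stands on its tray and the gripper is well clear. The offsets from the tray centres, against the 13 mm limit, were:

| Thing | Measured at | Offset |
|---|---|---|
| Bottle | cap | about 5 mm |
| Jar | flange, foot | about 1 mm |
| Carton | top | about 3 mm |
| Cup | rim, foot | 2–4 mm |

I saw the bottle, jar and carton standing upright in the scene camera; the cup's uprightness after its last placing is judged from the top view only.

**What disagreed:**
- The fingertips sat roughly 35 mm higher than the stated TCP geometry implied. I corrected for this from the pictures, so the jar's first grasp was high but held.
- The two cameras put the tray centres 3–6 mm apart. I aimed at or near the averages, while the offsets above use the top camera only.
- A few quick moves stopped up to 9 mm short and were corrected before release.
- I viewed 17 pictures against the budget of 14, one more than the one or two extra allowed.

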